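Make up two camera kits and close the case

TASK

Make up the two camera kits, laying each thing flat (the can upright) on its own white outline: the blue case gets the small black remote and the lens cap, and once both are in, its cover is put on so that both steel pins come up through its holes and it sits flat on the rim. The orange tray stays open and gets the film can with the yellow lid and the blue pen. Use the things lying on the open desk in front of the monitor, and leave the grey-lidded film can, the black pen and the stapler where they are.

Things in the scene. Friction and masses are not known exactly. Their poses are not given: they have to be found in the camera images.
- case: Fixed open blue case, 170 (x) x 126 (y) x 22 mm, walls 5 mm, grey floor at 4 mm. Origin: centre of underside. Two steel pins, 8 mm thick, tapered, at x 0, y +50 and -50 mm, tips 36 mm above the desk; collars at their feet 16 mm wide, 6 mm high. White floor outlines: rectangle for the remote at x -36, y 0, long side along y; disc for the lens cap at x +44, y 0.
- tray: Fixed open orange tray, 186 (x) x 126 (y) x 12 mm high, walls 5 mm, grey floor 4 mm above the desk. Origin: centre of underside. White floor outlines: long strip for the pen centred at x 0, y -30 mm, running along x; small disc for the film can centred at x +45, y +27 mm.
- cover: Loose blue cover of the case, plate 170 (x) x 126 (y) x 5 mm, 0.16 kg, right way up. Origin: centre of the plate's underside. Through holes 14 mm wide at x 0, y +50 and -50 mm. Black grip on top, 60 mm along x, 14 mm thick along y, top 32 mm above the underside. Same either way round. In place, its underside is 22 mm above the desk, on the rim, pins through the holes.
- remote: Small black remote control with round grey buttons, on the desk beside the pens (not the one on the wooden drawer box), 100 (its x) x 36 (its y) x 13 mm, lying flat, buttons up. Origin at the centre of its underside. It may lie either way round on its outline.
- lens_cap: Black round lens cap, 56 mm in diameter, 10 mm thick, lying flat near the two film cans in front of the monitor. Origin at the centre of its underside.
- can_yellow: Black film can with a YELLOW lid, standing; on the open desk in front of the monitor; 31 mm in diameter up to 44 mm, lid 34 mm in diameter from 44 to 52 mm. Origin at the centre of its underside. (Another such pair stands far left beside the wire tray: decor, fixed.)
- pen_blue: BLUE ballpoint pen lying flat, about 150 mm long along its y, 8 to 10 mm thick along x, 9 to 12 mm high. Origin on its underside at the middle of its length. It may lie either way round on its strip.
- can_grey: Bystander: black film can with a GREY lid, otherwise like the yellow-lidded one (34 mm in diameter, 52 mm high). Origin at the centre of its underside. Leave it alone.
- pen_black: Bystander: BLACK ballpoint pen, otherwise like the blue one (150 mm long along its y). Origin on its underside at the middle. Leave it alone.
- stapler: Bystander: red and black stapler, 30 x 122 (its y) x 44 mm. Origin at the centre of its underside. Leave it alone.
Not all that is in view belongs to the job. Of the things that look like the remote, the larger one is meant.

How it is judged:
At the end, for the whole second after the job is handed in: Remote and lens cap flat on their outlines in the case (14 mm; remote 0.25 rad), cover level on the rim (3 mm) with both pins through (5 mm), yellow-lidded can upright on its disc (14 mm) and blue pen on its strip (14 mm, 0.2 rad) in the tray; all at rest, released (x of remote in the frame of case between -0.052 and -0.02 m and y of remote in the frame of case between -0.014 and 0.014 m and z of each of remote, lens_cap in the frame of case below 0.008 m and angle between each of remote, lens_cap, can_yellow's own z axis and vertical below 0.1 rad and angle between the x axis of remote and the y axis of case, either way round below 0.25 rad and linear speed of each of remote, lens_cap, cover, can_yellow, pen_blue below 0.02 m/s and angular speed of each of remote, lens_cap, cover, can_yellow, pen_blue below 0.2 rad/s and x of lens_cap in the frame of case between 0.029 and 0.059 m and y of lens_cap in the frame of case between -0.015 and 0.015 m and x of cover in the frame of case between -0.005 and 0.005 m and y of cover in the frame of case between -0.005 and 0.005 m and z of cover in the frame of case between 0.019 and 0.025 m and angle between cover's own z axis and vertical below 0.05 rad and angle between the x axis of cover and the x axis of case, either way round below 0.1 rad and x of can_yellow in the frame of tray between 0.031 and 0.059 m and y of can_yellow in the frame of tray between 0.013 and 0.041 m and z of each of can_yellow, pen_blue in the frame of tray below 0.008 m and x of pen_blue in the frame of tray between -0.015 and 0.015 m and y of pen_blue in the frame of tray between -0.044 and -0.016 m and angle between the y axis of pen_blue and the x axis of tray, either way round below 0.2 rad); the robot touches nothing.
It fails at once if the grey-lidded film can is shifted more than 25 mm or knocked over (distance of can_grey from where it was at the start of the episode above 0.025 m or angle between can_grey's own z axis and vertical above 0.3 rad).
It fails at once if the black pen is shifted more than 25 mm or knocked over (distance of pen_black from where it was at the start of the episode above 0.025 m or angle between pen_black's own z axis and vertical above 0.3 rad).
It fails at once if the stapler is shifted more than 25 mm or knocked over (distance of stapler from where it was at the start of the episode above 0.025 m or angle between stapler's own z axis and vertical above 0.3 rad).
It also fails if it takes over 128 s, if anything falls off the work surface, if the arm or the gripper's body presses on something with over 40 N, if the wrist force passes 120 N, or if a joint passes its speed limit or range.

ROBOT

A 6-joint arm with a two-finger parallel gripper is mounted at the origin on a cart in front of the work surface, level with it; the furniture and walls round the work are solid. World frame = base frame: x ahead of the robot, y to its left, z up, the work surface at z = 0. Lengths are in m, angles in rad, forces in N, time in s.
With the tool pointing down it reaches from about 0.425 to 1.125 m from the base axis. Payload 14.9 kg.
Tool frame: the origin (TCP) lies at the very end of the fingers, on their centre line; the grasp point (between the pads) lies manip.hold_point_z behind it (manip.hold_point_z is the distance from the TCP to the grasp point, in m); z points along the fingers, y is the line along which they close (so a half turn about z gives the same grasp; the last joint's range is limited). The gripper opens to 91 mm and grips with 3 to 60 N. Pads are 32 mm wide; open, the fingers measure 118 mm over their backs; the gripper's body (76 mm by 178 mm) begins 60 mm behind the grasp point.
Start: joints at [1.143, 0.379, 1.734, -0, 1.028, -0.033], TCP at [0.269, 0.646, 0.214] pointing down, gripper open.
Joint ranges: [-2.77, 2.77], [-0.74, 2.19], [0, 2.66], [-1.06, 4.2], [0.31, 2.87], [-3.08, 3.08]. Speed limits (rad/s): [1.89, 1.89, 2.39, 3.14, 3.14, 3.14].

INTERFACE

Orientations are given as a unit quaternion [x, y, z, w].
In Python, from plant import manip gives the robot as it stands.
- The arm moves only by the shell command python3 -m handwheel 'ROWS' [OPENING] [FORCE]. ROWS is JSON, a list that holds one entry, the list of rows, each a list of 6 numbers: the shift along the tool's x, y, z in mm, then the turn, a rotation vector about the tool's x, y, z in rad. In form: [[[tx, ty, tz, ax, ay, az], ...]]. A call has 1 to 10 rows; each row is the pose to reach, as a shift and turn from the pose commanded when the call began, along the tool's axes at that moment; what a row does not reach only later rows make up. A row lasts 1/8 s, in which the tool goes at most 62.5 mm and 10.7 degrees, less where a joint would pass 70% of its speed; a pose out of reach is approached as far as the arm can. A call with a gripper value outside its range is refused whole. OPENING is the closure, from 0 (fully open) to 1 (shut), set as the call begins (- or left out, the last holds). The fingers move at their own pace and stop on an object; FORCE is the grip in N (left out, the last holds). Time passes only in rows, so rows that repeat a pose let the fingers close. It gives the time, the measured TCP pose, the force, the opening and the grip force at its end, in the units of the state.
- manip.state(): the state, without advancing time (a new reading comes with each control period).
- manip.read_camera(name): name is "scene" or "top"; returns the picture (420x560x3 uint8, blue, green, red); there is no depth.
- manip.calibration(name): a dict with "camera_matrix" (3x3 intrinsics, pixels), "R" (3x3) and "t" (3): a world point X has camera coordinates R X + t. Camera axes: x right, y down, z forward; pixel columns grow to the right and rows downward; lengths in m; the calibration is good to about 2 mm. A picture is of the moment at which its call begins. calibration takes no time and is no camera call.
- manip.hand_in(): hands the job in; it is judged then, once.
The state is a dict: "time": time; "joint_pos": joint angles; "joint_velocities": joint speeds; "joint_efforts": joint torques, N m; "eef_pos": TCP position; "eef_rot": TCP orientation; "contact_force": force on the tool from outside, world axes, zero at the start; "moment": the same for the moment, N m; "gripper_width": finger opening in m; "grasp_force": force on a finger pad.
Only numpy, scipy, OpenCV 4.12 (cv2) and the standard library are available. Lean on these libraries where they do the work, as an engineer would, in place of code of your own. Each camera call takes 0.05 s, during which the arm holds its last target. There are 200 camera calls.

## Working session

There is one attempt and no reset: what is moved stays moved. The work goes in short steps, Python scripts to look and compute and a shell command to move; the robot and the scene stay as the last step left them, time stands still between calls to the robot, and variables do not carry over. Pictures are saved under pics/ and viewed, at most 14 in all, crops included, and the job is handed in when it is done.

```bash
ls; mkdir -p pics; python3 - <<'E'
from plant import manip
import cv2
for n in("scene","top"):
    cv2.imwrite(f"pics/{n}0.png",manip.read_camera(n)); print(n,manip.calibration(n))
print(manip.state(), manip.hold_point_z)
E
```

```text
pics
scene {'camera_matrix': array([[482.47695619,   0.        , 285.43272244],
       [  0.        , 482.47695619, 209.55437531],
       [  0.        ,   0.        ,   1.        ]]), 'R': array([[ 0.86186854, -0.50681804, -0.01783532],
       [-0.31006541, -0.4987993 , -0.80935697],
       [ 0.40130047,  0.70308942, -0.58704616]]), 't': array([-0.51233813,  0.14407349,  1.46013981])}
top {'camera_matrix': array([[490.95177125,   0.        , 280.20080525],
       [  0.        , 490.95177125, 210.34221157],
       [  0.        ,   0.        ,   1.        ]]), 'R': array([[-0.0258057 , -0.99965942,  0.00388701],
       [-0.99476233,  0.02529419, -0.0990359 ],
       [ 0.09890386, -0.00642234, -0.99507627]]), 't': array([-0.10866194,  0.57378081,  1.60581547])}
{'time': 0.1, 'joint_pos': array([ 1.14269678e+00,  3.79346699e-01,  1.73470732e+00, -2.57403961e-05,
        1.02851134e+00, -3.33018524e-02]), 'joint_velocities': array([ 1.26193561e-03, -7.76658038e-05, -1.13017844e-03,  5.31068181e-04,
       -8.57798569e-04, -7.03831833e-04]), 'joint_efforts': array([-5.16352564e-03, -7.65046692e+01, -4.35290408e+01,  6.50732126e-02,
        3.99035204e-02, -4.33906189e-05]), 'eef_pos': array([0.26910177, 0.64582897, 0.2133679 ]), 'eef_rot': array([ 1.96112817e-01,  9.80581219e-01, -4.75983122e-04, -1.00479734e-04]), 'contact_force': array([ 0.18504249,  0.53782599, -0.03877616]), 'moment': array([-0.01202302, -0.00415753, -0.01630605]), 'grasp_force': 0.0, 'gripper_width': 0.09129439386257446} 0.0188
```

View pics/top0.png

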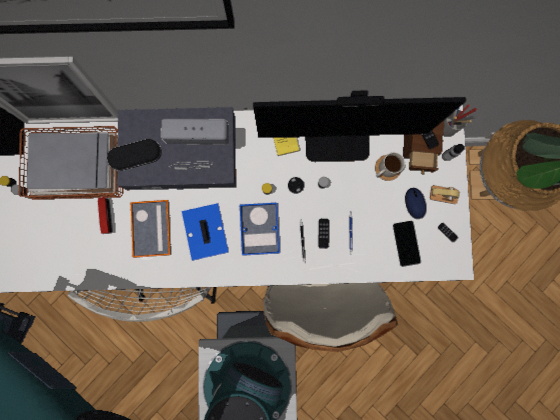

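View pics/scene0.png

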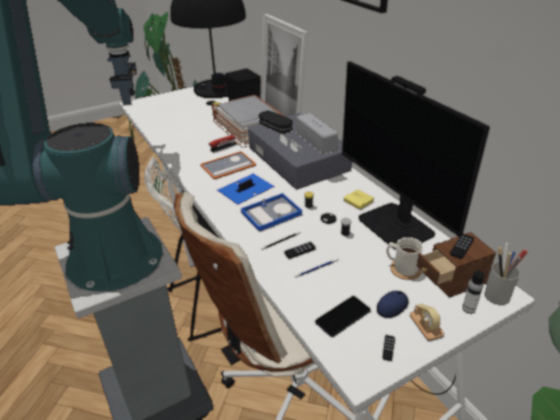

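```bash
cat > h.py <<'E'
from plant import manip
import numpy as np, cv2
from scipy.spatial.transform import Rotation as Ro
C={n:manip.calibration(n) for n in("scene","top")}
def ray(uv,z,n="top"):
    c=C[n]; R=np.array(c["R"]); o=-R.T@np.array(c["t"])
    uv=np.atleast_2d(uv).astype(float); h=np.c_[uv,np.ones(len(uv))]
    d=(np.linalg.inv(c["camera_matrix"])@h.T).T@R
    return (o+d*((z-o[2])/d[:,2])[:,None])
def project(X,n="top"):
    c=C[n]; p=np.array(c["camera_matrix"])@(np.array(c["R"])@np.asarray(X,float)+c["t"]); return p[:2]/p[2]
def blob(im,box,f,z,n="top",k=4):
    """largest blob in box (u0,v0,u1,v1); f(hsv, gray)->mask. Returns world centre, long-axis angle, sizes, px"""
    u0,v0,u1,v1=box; c=cv2.resize(im[v0:v1,u0:u1],None,fx=k,fy=k,interpolation=cv2.INTER_CUBIC)
    h=cv2.cvtColor(c,cv2.COLOR_BGR2HSV).astype(int); m=f(h[...,0],h[...,1],h[...,2]).astype(np.uint8)
    cs,_=cv2.findContours(m,cv2.RETR_EXTERNAL,cv2.CHAIN_APPROX_NONE)
    q=max(cs,key=cv2.contourArea)[:,0,:]; uv=(q+.5)/k-.5+[u0,v0]
    w=ray(uv,z)if n=="top" else ray(uv,z,n)
    (cx,cy),(a,b),_=r=cv2.minAreaRect((w[:,:2]*1000).astype(np.float32)); p=cv2.boxPoints(r)
    e=max((p[1]-p[0],p[2]-p[1]),key=np.linalg.norm)
    return dict(c=np.round([cx,cy],1),ang=round(float(np.arctan2(e[1],e[0])%np.pi),3),size=np.round(sorted((a,b)),1),px=np.round(uv.mean(0),1))
def go(x,y,z,ang=None):
    """print tool shift (mm) and turn about tool z so that TCP at x,y,z (m) and closing line y at world angle ang"""
    s=manip.state(); R=Ro.from_quat(s["eef_rot"]); d=R.inv().apply(np.array([x,y,z])-s["eef_pos"])*1000
    a=0
    yw=R.as_matrix()[:,1]; cur=np.arctan2(yw[1],yw[0])
    if ang is not None: a=-((ang-cur+np.pi/2)%np.pi-np.pi/2)
    print("shift",np.round(d,1),"az",round(a,3),"q6",s["joint_pos"][5].round(2),"t",s["time"],"tilt",np.round(R.as_matrix()[:,2],3))
E
cat > m.py <<'E'
from h import *
im=cv2.imread("pics/top0.png")
blue=lambda h,s,v:(h>100)&(h<130)&(s>120)&(v>40)
dark=lambda h,s,v:v<90
for n,b,f,z in [("tray",(125,192,178,265),lambda h,s,v:(h<20)&(s>110)&(v>80),.012),
 ("case",(234,198,286,262),blue,.022),("cover",(178,200,233,265),blue,.005),
 ("grip",(190,210,222,252),dark,.030),
 ("remote",(312,212,338,256),dark,.013),("cap",(284,173,308,197),dark,.010),
 ("yel",(258,178,278,198),lambda h,s,v:(h>15)&(h<40)&(s>120)&(v>80),.052),
 ("grey",(314,172,334,194),lambda h,s,v:(v<170),.05),
 ("penblue",(342,205,362,262),lambda h,s,v:v<165,.009),
 ("penblack",(294,212,310,268),lambda h,s,v:v<165,.009),
 ("stapler",(92,192,116,240),lambda h,s,v:(s>100)|(v<90),.04),
 ("tray strip",(150,202,166,256),lambda h,s,v:(v>190)&(s<40),.004),
 ("tray disc",(134,206,149,224),lambda h,s,v:(v>190)&(s<40),.004),
 ("case rect",(243,228,277,250),lambda h,s,v:(v>190)&(s<40),.004),
 ("case disc",(246,204,273,229),lambda h,s,v:(v>190)&(s<40),.004)]:
    print(n,blob(im,b,f,z))
c=cv2.resize(im[160:275,90:290],None,fx=4,fy=4,interpolation=2);cv2.imwrite("pics/c1.png",c)
c=cv2.resize(im[160:275,250:450],None,fx=4,fy=4,interpolation=2);cv2.imwrite("pics/c2.png",c)
E
python3 m.py
```

```text
tray {'c': array([524.3, 313.9]), 'ang': 0.041, 'size': array([127.9, 186.2]), 'px': array([149.9, 228.1])}
case {'c': array([513.4, -51.5]), 'ang': 0.031, 'size': array([125.2, 168.7]), 'px': array([259.1, 228.5])}
cover {'c': array([509.2, 132.3]), 'ang': 0.196, 'size': array([125.7, 169.4]), 'px': array([204.5, 231.3])}
grip {'c': array([508.3, 128.2]), 'ang': 0.193, 'size': array([23.5, 78. ]), 'px': array([204.6, 231.3])}
remote {'c': array([ 492.6, -265.9]), 'ang': 3.106, 'size': array([35.1, 99.5]), 'px': array([323.4, 232.9])}
cap {'c': array([ 658. , -177.4]), 'ang': 0.752, 'size': array([53.6, 54.6]), 'px': array([295.6, 184.8])}
yel {'c': array([644.5, -80. ]), 'ang': 3.116, 'size': array([32.1, 32.4]), 'px': array([266.6, 187.9])}
grey {'c': array([ 656.7, -270.1]), 'ang': 1.162, 'size': array([42.9, 43.1]), 'px': array([323.8, 182.4])}
penblue {'c': array([ 488.9, -356.9]), 'ang': 3.117, 'size': array([ 13.4, 121.7]), 'px': array([350.4, 233.7])}
penblack {'c': array([ 468.5, -194.9]), 'ang': 0.042, 'size': array([ 14.6, 130.8]), 'px': array([302.4, 241.1])}
stapler {'c': array([577.6, 459.7]), 'ang': 0.012, 'size': array([ 78.5, 136. ]), 'px': array([104.8, 208.2])}
tray strip {'c': array([525.1, 285.3]), 'ang': 0.042, 'size': array([ 11.4, 149.8]), 'px': array([159. , 227.8])}
tray disc {'c': array([568.1, 343.7]), 'ang': 1.545, 'size': array([33.9, 34.5]), 'px': array([141.5, 215.4])}
case rect {'c': array([477.4, -52.1]), 'ang': 1.604, 'size': array([ 37.3, 100.8]), 'px': array([259.8, 239.3])}
case disc {'c': array([557.3, -49.4]), 'ang': 2.473, 'size': array([55.5, 56.4]), 'px': array([258.5, 215.6])}
```

View pics/c1.png

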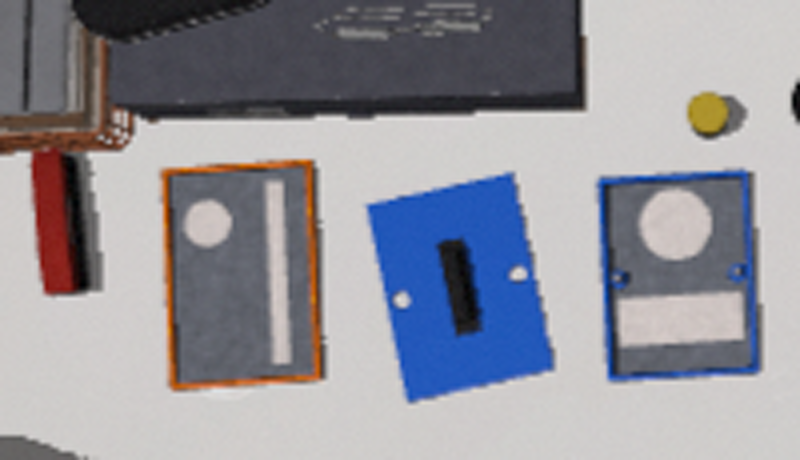

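View pics/c2.png

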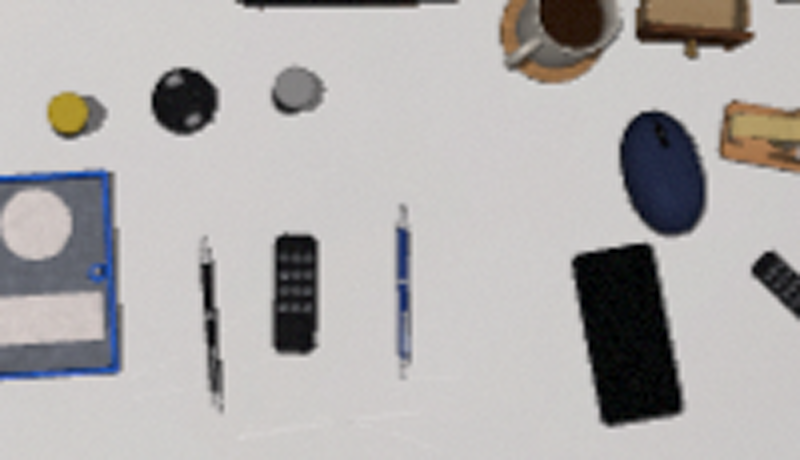

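Top view, by crop. Remote candidates are (323,233) on the desk between the pens, a smaller one at (448,232), and one on the drawer box at (432,140). The first measures 99.5 x 35 mm and lies beside the pens, so it is the one meant. The other items:
- **Yellow can:** (267,188), yellow lid. The grey-lidded one is at (324,182).
- **Blue pen:** (350,233). The black pen is at (302,241).
- **Lens cap:** (296,185).

The outlines measured in the case and tray agree with their rim poses to about 1 mm. I start with the yellow can.

```bash
python3 -c "
from h import *
go(.6445,-.080,.12,1.571)"
```

```text
shift [-625.7 -525.5   93.9] az -0.395 q6 -0.03 t 0.1 tilt [-0.    -0.001 -1.   ]
```

```bash
python3 -m handwheel '[[[-625.7,-525.5,93.9,0,0,-0.395],[-625.7,-525.5,93.9,0,0,-0.395],[-625.7,-525.5,93.9,0,0,-0.395],[-625.7,-525.5,93.9,0,0,-0.395],[-625.7,-525.5,93.9,0,0,-0.395],[-625.7,-525.5,93.9,0,0,-0.395],[-625.7,-525.5,93.9,0,0,-0.395],[-625.7,-525.5,93.9,0,0,-0.395],[-625.7,-525.5,93.9,0,0,-0.395],[-625.7,-525.5,93.9,0,0,-0.395]]]' 0.3; python3 -c "
from h import *
go(.6445,-.080,.12,1.571)"
```

```text
time: 1.35
eef_pos: [0.5551, 0.0927, 0.1424]
eef_rot: [-0.0, 1.0, 0.0, 0.0]
contact_force: [0.9, 0.2, 0.5]
gripper_width: 0.0637
grasp_force: 0.0
shift [ -89.3 -172.7   22.4] az -0.0 q6 -1.45 t 1.35 tilt [ 0.  0. -1.]
```

```bash
python3 -m handwheel '[[[-89.3,-172.7,22,0,0,0],[-89.3,-172.7,22,0,0,0],[-89.3,-172.7,22,0,0,0],[-89.3,-172.7,22,0,0,0],[-89.3,-172.7,60,0,0,0],[-89.3,-172.7,100,0,0,0],[-89.3,-172.7,123,0,0,0],[-89.3,-172.7,123,0,0,0]]]' && python3 -m handwheel '[[[0,0,0,0,0,0],[0,0,0,0,0,0],[0,0,0,0,0,0],[0,0,0,0,0,0],[0,0,-50,0,0,0],[0,0,-100,0,0,0],[0,0,-100,0,0,0]]]' 1 15; python3 - <<'E'
from h import *
go(.5675,.3428,.10,1.571+.041)
E
```

```text
time: 2.35
eef_pos: [0.6428, -0.0774, 0.0183]
eef_rot: [-0.0, 1.0, 0.0, -0.001]
contact_force: [-0.0, -0.3, 0.7]
gripper_width: 0.0638
grasp_force: 0.0
time: 3.22
eef_pos: [0.6462, -0.0784, 0.1236]
eef_rot: [-0.0, 1.0, -0.001, 0.003]
contact_force: [-0.3, -0.7, -0.6]
gripper_width: 0.0338
grasp_force: 15.0
shift [ 78.7 421.2  22.7] az -0.041 q6 -1.73 t 3.225 tilt [ 0.006 -0.001 -1.   ]
```

```bash
python3 -m handwheel '[[[79,421,20,0,0,-0.041],[79,421,20,0,0,-0.041],[79,421,20,0,0,-0.041],[79,421,20,0,0,-0.041],[79,421,20,0,0,-0.041],[79,421,20,0,0,-0.041],[79,421,20,0,0,-0.041],[79,421,20,0,0,-0.041],[79,421,20,0,0,-0.041]]]'; python3 - <<'E'
from h import *
go(.5675,.3428,.0245,1.571+.041)
E
```

```text
time: 4.35
eef_pos: [0.5642, 0.3424, 0.0986]
eef_rot: [-0.021, 1.0, -0.0, -0.001]
contact_force: [0.3, -1.0, -1.0]
gripper_width: 0.0338
grasp_force: 15.0
shift [-3.4  0.3 74.1] az 0.0 q6 -1.1 t 4.35 tilt [-0.001 -0.001 -1.   ]
```

Descend, release (partial opening) and lift.

```bash
python3 -m handwheel '[[[0,0,40,0,0,0],[0,0,65,0,0,0],[0,0,73,0,0,0],[0,0,73,0,0,0],[0,0,74.5,0,0,0],[0,0,74.5,0,0,0]]]' ; python3 -m handwheel '[[[0,0,0,0,0,0],[0,0,0,0,0,0],[0,0,-20,0,0,0],[0,0,-70,0,0,0],[0,0,-120,0,0,0],[0,0,-120,0,0,0]]]' 0.4; python3 - <<'E'
from h import *
go(.4915,-.357,.10,1.571-.012)
im=manip.read_camera("top");cv2.imwrite("pics/top1.png",im)
print(blob(im,(125,192,150,230),lambda h,s,v:(h>18)&(h<40)&(s>120)&(v>80),.056))
E
```

```text
time: 5.1
eef_pos: [0.5653, 0.3431, 0.0259]
eef_rot: [-0.021, 1.0, 0.0, 0.001]
contact_force: [0.8, -0.6, -0.3]
gripper_width: 0.0336
grasp_force: 15.0
time: 5.85
eef_pos: [0.5671, 0.3443, 0.1507]
eef_rot: [-0.021, 1.0, 0.002, 0.003]
contact_force: [-0.1, 0.2, -0.9]
gripper_width: 0.0545
grasp_force: 0.0
shift [ 104.7 -697.8   47.6] az 0.053 q6 -1.1 t 5.85 tilt [ 0.007  0.004 -1.   ]
{'c': array([555.3, 345.3]), 'ang': 0.772, 'size': array([1.1, 2.3]), 'px': array([136.9, 217.9])}
```

```bash
python3 -m handwheel '[[[104.7,-698,48,0,0,0.053],[104.7,-698,48,0,0,0.053],[104.7,-698,48,0,0,0.053],[104.7,-698,48,0,0,0.053],[104.7,-698,48,0,0,0.053],[104.7,-698,48,0,0,0.053],[104.7,-698,48,0,0,0.053],[104.7,-698,48,0,0,0.053],[104.7,-698,48,0,0,0.053],[104.7,-698,48,0,0,0.053]]]' 0.6; python3 -m handwheel '[[[18,-140,0,0,0,0],[18,-140,0,0,0,0],[18,-140,0,0,0,0],[18,-140,0,0,0,0]]]'; python3 - <<'E'
from h import *
go(.4915,-.357,.003,1.571-.012)
im=manip.read_camera("top");cv2.imwrite("pics/top2.png",im)
print(blob(im,(125,192,150,230),lambda h,s,v:(h>18)&(h<40)&(s>120)&(v>80),.056))
E
```

```text
time: 7.15
eef_pos: [0.4967, -0.2787, 0.102]
eef_rot: [0.006, 1.0, 0.0, -0.0]
contact_force: [1.6, -0.0, 0.5]
gripper_width: 0.0364
grasp_force: 0.0
time: 7.65
eef_pos: [0.4775, -0.4167, 0.102]
eef_rot: [0.007, 1.0, 0.001, -0.0]
contact_force: [0.7, 0.9, 0.2]
gripper_width: 0.0362
grasp_force: 0.0
shift [-13.3  59.8  99. ] az -0.001 q6 -2.31 t 7.65 tilt [-0.001  0.001 -1.   ]
{'c': array([565.2, 340.2]), 'ang': 0.776, 'size': array([33.6, 34. ]), 'px': array([138.3, 214.8])}
```

```bash
python3 -m handwheel '[[[-13.3,59.8,30,0,0,0],[-13.3,59.8,60,0,0,0],[-13.3,59.8,85,0,0,0],[-13.3,59.8,98,0,0,0],[-13.3,59.8,98,0,0,0]]]'; python3 -m handwheel '[[[0,0,0,0,0,0],[0,0,0,0,0,0],[0,0,0,0,0,0],[0,0,0,0,0,0],[0,0,0,0,0,0],[0,0,-50,0,0,0],[0,0,-90,0,0,0],[0,0,-90,0,0,0]]]' 1 15; python3 - <<'E'
from h import *
go(.5255,.2840,.09,1.571+.041)
im=manip.read_camera("top");cv2.imwrite("pics/top3.png",im)
cv2.imwrite("pics/s3.png",manip.read_camera("scene"))
E
```

```text
time: 8.32
eef_pos: [0.4919, -0.356, 0.0042]
eef_rot: [0.005, 1.0, 0.0, -0.001]
contact_force: [-0.4, -0.2, 0.0]
gripper_width: 0.0363
grasp_force: 0.0
time: 9.32
eef_pos: [0.4936, -0.3583, 0.0977]
eef_rot: [0.006, 1.0, -0.002, 0.002]
contact_force: [-0.2, 0.4, -0.8]
gripper_width: 0.0077
grasp_force: 15.0
shift [-24.2 642.7   5.9] az -0.053 q6 -2.23 t 9.325 tilt [ 0.004 -0.003 -1.   ]
```

```bash
python3 -m handwheel '[[[-26,643,6,0,0,-0.053],[-26,643,6,0,0,-0.053],[-26,643,6,0,0,-0.053],[-26,643,6,0,0,-0.053],[-26,643,6,0,0,-0.053],[-26,643,6,0,0,-0.053],[-26,643,6,0,0,-0.053],[-26,643,6,0,0,-0.053],[-26,643,6,0,0,-0.053],[-26,643,6,0,0,-0.053]]]'; python3 - <<'E'
from h import *
go(.5255,.2840,.0085,1.571+.041)
E
```

```text
time: 10.68
eef_pos: [0.5237, 0.2688, 0.0873]
eef_rot: [-0.021, 1.0, -0.0, -0.001]
contact_force: [1.2, -1.4, 0.2]
gripper_width: 0.0079
grasp_force: 15.0
shift [-2.6 15.2 78.8] az 0.0 q6 -1.18 t 10.675 tilt [-0.002 -0.001 -1.   ]
```

View pics/s3.png

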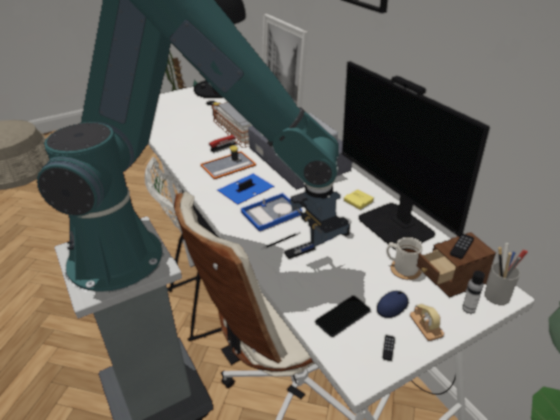

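```bash
python3 -m handwheel '[[[-2,15.2,30,0,0,0],[-2,15.2,60,0,0,0],[-2,15.2,74,0,0,0],[-2,15.2,78.5,0,0,0],[-2,15.2,78.5,0,0,0],[-2,15.2,78.5,0,0,0]]]'; python3 -m handwheel '[[[0,0,0,0,0,0],[0,0,0,0,0,0],[0,0,-25,0,0,0],[0,0,-70,0,0,0],[0,0,-110,0,0,0],[0,-60,-110,0,0,0],[0,-120,-110,0,0,0],[0,-180,-110,0,0,0],[0,-240,-110,0,0,0],[0,-300,-110,0,0,0]]]' 0.8; python3 - <<'E'
from h import *
im=manip.read_camera("top");cv2.imwrite("pics/top4.png",im)
print(blob(im,(125,192,150,230),lambda h,s,v:(h>18)&(h<40)&(s>120)&(v>80),.056))
cv2.imwrite("pics/c4.png",cv2.resize(im[190:270,90:230],None,fx=5,fy=5,interpolation=2))
go(.4926,-.2659,.10,1.571-.035)
E
```

```text
time: 11.42
eef_pos: [0.5267, 0.2823, 0.0112]
eef_rot: [-0.02, 1.0, 0.0, 0.001]
contact_force: [0.0, 0.3, -0.1]
gripper_width: 0.0078
grasp_force: 15.0
time: 12.68
eef_pos: [0.5384, -0.0194, 0.1207]
eef_rot: [-0.021, 1.0, -0.0, 0.0]
contact_force: [1.6, -0.7, 0.2]
gripper_width: 0.0182
grasp_force: 0.0
{'c': array([565.1, 340.3]), 'ang': 0.846, 'size': array([33.6, 34.2]), 'px': array([138.3, 214.9])}
shift [  55.6 -239.5   21. ] az 0.074 q6 -1.7 t 12.725 tilt [ 0.001 -0.001 -1.   ]
```

View pics/c4.png

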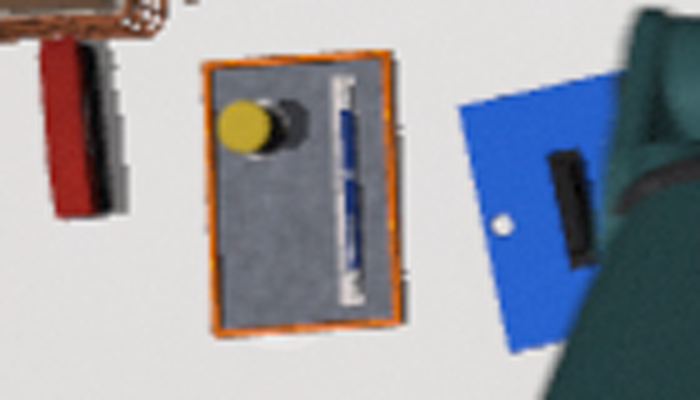

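The crop shows the pen lying inside its strip around (350,190) and the yellow can on its disc. Next the remote.

```bash
python3 -m handwheel '[[[55.6,-239.5,21,0,0,0.074],[55.6,-239.5,21,0,0,0.074],[55.6,-239.5,21,0,0,0.074],[55.6,-239.5,21,0,0,0.074],[55.6,-239.5,21,0,0,0.074],[55.6,-239.5,21,0,0,0.074],[55.6,-239.5,60,0,0,0.074],[55.6,-239.5,60,0,0,0.074]]]' 0.35; python3 - <<'E'
from h import *
go(.4926,-.2659,.0035,1.571-.035)
E
```

```text
time: 13.72
eef_pos: [0.4916, -0.2569, 0.0587]
eef_rot: [0.016, 1.0, 0.001, -0.002]
contact_force: [-0.1, 0.2, 0.3]
gripper_width: 0.0589
grasp_force: 0.0
shift [-1.4 -9.  55.2] az 0.004 q6 -2.06 t 13.725 tilt [-0.004  0.002 -1.   ]
```

```bash
python3 -m handwheel '[[[-1,-9,20,0,0,0],[-1,-9,42,0,0,0],[-1,-9,55,0,0,0],[-1,-9,55,0,0,0]]]'; python3 -m handwheel '[[[0,0,0,0,0,0],[0,0,0,0,0,0],[0,0,0,0,0,0],[0,0,0,0,0,0],[0,0,-50,0,0,0],[0,0,-90,0,0,0],[0,0,-90,0,0,0]]]' 1 20; python3 - <<'E'
from h import *
go(.4774,-.0526,.09,.031)
go(.4774,-.0526,.09,.9)
im=manip.read_camera("top");cv2.imwrite("pics/top5.png",im)
E
```

```text
time: 14.22
eef_pos: [0.4935, -0.2675, 0.0054]
eef_rot: [0.016, 1.0, 0.0, -0.0]
contact_force: [-0.3, 0.8, 0.8]
gripper_width: 0.0593
grasp_force: 0.0
time: 15.1
eef_pos: [0.4951, -0.2691, 0.0983]
eef_rot: [0.016, 1.0, -0.001, 0.002]
contact_force: [0.5, 0.3, -1.3]
gripper_width: 0.0357
grasp_force: 20.0
shift [ 24.8 215.8   7.7] az 1.507 q6 -2.08 t 15.1 tilt [ 0.004 -0.003 -1.   ]
shift [ 24.8 215.8   7.7] az 0.638 q6 -2.08 t 15.1 tilt [ 0.004 -0.003 -1.   ]
```

```bash
python3 -m handwheel '[[[25,216,8,0,0,1.507],[25,216,8,0,0,1.507],[25,216,8,0,0,1.507],[25,216,8,0,0,1.507],[25,216,8,0,0,1.507],[25,216,8,0,0,1.507],[25,216,8,0,0,1.507],[25,216,8,0,0,1.507],[25,216,8,0,0,1.507],[25,216,8,0,0,1.507]]]'; python3 - <<'E'
from h import *
go(.4774,-.0526,.0095,.031)
E
```

```text
time: 16.4
eef_pos: [0.4748, -0.0513, 0.0863]
eef_rot: [0.696, 0.718, -0.001, -0.001]
contact_force: [-0.6, 0.1, -0.6]
gripper_width: 0.036
grasp_force: 20.0
shift [-1.4  2.7 76.8] az 0.0 q6 -0.19 t 16.4 tilt [-0.002  0.    -1.   ]
```

```bash
python3 -m handwheel '[[[-1,2.7,35,0,0,0],[-1,2.7,60,0,0,0],[-1,2.7,73,0,0,0],[-1,2.7,76.5,0,0,0],[-1,2.7,76.5,0,0,0],[-1,2.7,76.5,0,0,0]]]'; python3 -m handwheel '[[[0,0,0,0,0,0],[0,0,0,0,0,0],[0,0,0,0,0,0],[0,0,-40,0,0,0],[0,0,-90,0,0,0],[0,0,-110,0,0,0],[0,0,-110,0,0,0]]]' 0.45; python3 - <<'E'
from h import *
go(.658,-.1774,.09,1.571)
E
```

```text
time: 17.15
eef_pos: [0.4788, -0.0524, 0.0116]
eef_rot: [0.696, 0.718, 0.0, 0.0]
contact_force: [0.4, 0.4, -1.4]
gripper_width: 0.0359
grasp_force: 20.0
time: 18.02
eef_pos: [0.4792, -0.0524, 0.1222]
eef_rot: [0.696, 0.718, 0.001, 0.001]
contact_force: [-0.1, 0.3, -0.6]
gripper_width: 0.05
grasp_force: 0.0
shift [-130.5  174.7   32.8] az -1.54 q6 -0.19 t 18.025 tilt [ 0.003 -0.    -1.   ]
```

```bash
python3 -m handwheel '[[[-130.5,174.7,33,0,0,-1.54],[-130.5,174.7,33,0,0,-1.54],[-130.5,174.7,33,0,0,-1.54],[-130.5,174.7,33,0,0,-1.54],[-130.5,174.7,33,0,0,-1.54],[-130.5,174.7,33,0,0,-1.54],[-130.5,174.7,33,0,0,-1.54],[-130.5,174.7,33,0,0,-1.54],[-130.5,174.7,33,0,0,-1.54],[-130.5,174.7,33,0,0,-1.54]]]' 0.18; python3 - <<'E'
from h import *
go(.658,-.1774,.0035,1.571)
im=manip.read_camera("top");cv2.imwrite("pics/top6.png",im)
E
```

```text
time: 19.27
eef_pos: [0.6562, -0.1771, 0.0861]
eef_rot: [0.0, 1.0, 0.0, -0.001]
contact_force: [0.2, 0.2, 0.1]
gripper_width: 0.0745
grasp_force: 0.0
shift [-1.9 -0.3 82.6] az -0.001 q6 -1.87 t 19.275 tilt [-0.002  0.001 -1.   ]
```

```bash
python3 -m handwheel '[[[-1,0,35,0,0,0],[-1,0,65,0,0,0],[-1,0,82.5,0,0,0],[-1,0,82.5,0,0,0],[-1,0,82.5,0,0,0]]]'; python3 -m handwheel '[[[0,0,0,0,0,0],[0,0,0,0,0,0],[0,0,0,0,0,0],[0,0,0,0,0,0],[0,0,-50,0,0,0],[0,0,-90,0,0,0],[0,0,-90,0,0,0]]]' 1 20; python3 - <<'E'
from h import *
go(.5575,-.0501,.09,1.571+.031)
E
```

```text
time: 19.95
eef_pos: [0.6586, -0.1775, 0.0062]
eef_rot: [-0.0, 1.0, -0.0, 0.001]
contact_force: [-0.4, 0.2, 0.6]
gripper_width: 0.0747
grasp_force: 0.0
time: 20.82
eef_pos: [0.6599, -0.1779, 0.0988]
eef_rot: [-0.0, 1.0, -0.001, 0.002]
contact_force: [0.6, -0.3, -0.1]
gripper_width: 0.0547
grasp_force: 20.0
shift [102.4 127.8   8.1] az -0.031 q6 -1.87 t 20.825 tilt [ 0.005 -0.002 -1.   ]
```

```bash
python3 -m handwheel '[[[102,128,8,0,0,-0.031],[102,128,8,0,0,-0.031],[102,128,8,0,0,-0.031],[102,128,8,0,0,-0.031],[102,128,8,0,0,-0.031]]]'; python3 - <<'E'
from h import *
go(.5575,-.0501,.0095,1.571+.031)
E
```

```text
time: 21.45
eef_pos: [0.5564, -0.0496, 0.0872]
eef_rot: [-0.016, 1.0, -0.0, 0.0]
contact_force: [1.9, -1.0, 0.9]
gripper_width: 0.0552
grasp_force: 20.0
shift [-1.  -0.5 77.7] az 0.0 q6 -1.73 t 21.45 tilt [ 0. -0. -1.]
```

Lower, release, then swing to the cover side with the case in clear view.

```bash
python3 -m handwheel '[[[-1,-0.5,35,0,0,0],[-1,-0.5,60,0,0,0],[-1,-0.5,74,0,0,0],[-1,-0.5,77.5,0,0,0],[-1,-0.5,77.5,0,0,0],[-1,-0.5,77.5,0,0,0]]]'; python3 -m handwheel '[[[0,0,0,0,0,0],[0,0,0,0,0,0],[0,0,-40,0,0,0],[0,0,-110,0,0,0],[0,60,-150,0,0,0],[0,120,-150,0,0,0],[0,180,-150,0,0,0],[0,240,-150,0,0,0],[0,300,-150,0,0,0],[0,350,-150,0,0,0]]]' 0.22; python3 - <<'E'
from h import *
im=manip.read_camera("top");cv2.imwrite("pics/top7.png",im)
cv2.imwrite("pics/c7.png",cv2.resize(im[190:270,180:340],None,fx=5,fy=5,interpolation=2))
blue=lambda h,s,v:(h>100)&(h<130)&(s>120)&(v>40)
dark=lambda h,s,v:v<70
print(blob(im,(234,198,286,262),blue,.022)); print("cap",blob(im,(246,203,275,229),dark,.014));print("rem",blob(im,(243,228,277,252),dark,.017))
print(manip.state()["eef_pos"])
E
```

```text
time: 22.2
eef_pos: [0.5575, -0.0501, 0.0103]
eef_rot: [-0.015, 1.0, -0.0, 0.0]
contact_force: [0.1, 1.0, -0.8]
gripper_width: 0.0547
grasp_force: 20.0
time: 23.45
eef_pos: [0.5456, 0.3024, 0.1601]
eef_rot: [-0.016, 1.0, 0.0, 0.0]
contact_force: [0.9, -0.7, 0.3]
gripper_width: 0.0712
grasp_force: 0.0
{'c': array([512.9, -51.2]), 'ang': 0.031, 'size': array([125.6, 169.7]), 'px': array([259.1, 228.5])}
cap {'c': array([557.2, -50.6]), 'ang': 1.545, 'size': array([52.2, 53.7]), 'px': array([258.2, 214.7])}
rem {'c': array([468. , -46.2]), 'ang': 1.546, 'size': array([ 62.4, 101.7]), 'px': array([255.4, 242.4])}
[0.5457086  0.30679375 0.16035882]
```

View pics/c7.png

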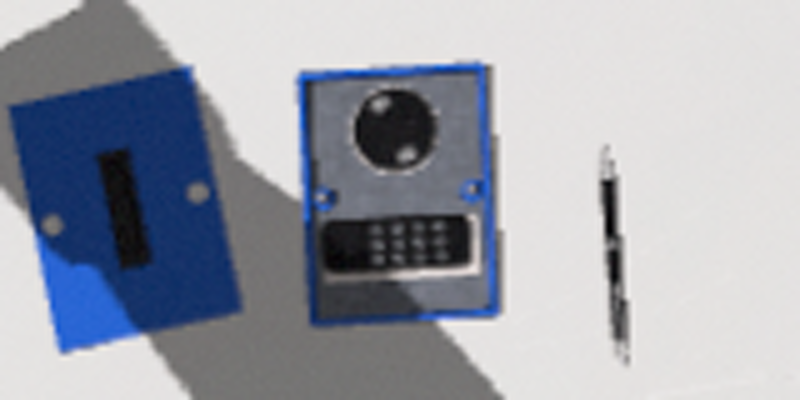

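```bash
python3 - <<'E'
from h import *
im=cv2.imread("pics/top0.png"); w=lambda h,s,v:(s<110)&(v>110)
a=blob(im,(186,230,196,241),w,.003);b=blob(im,(214,223,225,234),w,.003);print(a,b,(a["c"]+b["c"])/2, np.arctan2(*(a["c"]-b["c"])[::-1])-np.pi/2)
print(blob(im,(190,215,222,250),lambda h,s,v:v<60,.031), blob(im,(178,200,233,265),lambda h,s,v:(h>100)&(h<130)&(s>120),.004))
im=cv2.imread("pics/top7.png")
print("rem",ray([259.0,238.8],.017),project([.5092,.1323,.032]))
go(.509,.132,.08,1.571+.195)
E
```

```text
{'c': array([499.1, 182.1]), 'ang': 0.452, 'size': array([13.8, 14.4]), 'px': array([190. , 234.5])} {'c': array([518.5,  69.8]), 'ang': 3.127, 'size': array([ 7.6, 36.3]), 'px': array([223.7, 227.6])} [508.8  125.95] 0.17106320740829806
{'c': array([508.4, 128.6]), 'ang': 0.177, 'size': array([21. , 75.7]), 'px': array([204.5, 231.2])} {'c': array([509.3, 132.5]), 'ang': 0.196, 'size': array([125.8, 169.5]), 'px': array([204.5, 231.3])}
rem [[ 0.4784697 -0.0502892  0.017    ]] [203.41000056 230.73197119]
shift [  42.6 -173.6   80. ] az -0.162 q6 -1.13 t 23.5 tilt [ 0.001  0.002 -1.   ]
```

```bash
python3 -m handwheel '[[[42.6,-173.6,40,0,0,-0.162],[42.6,-173.6,40,0,0,-0.162],[42.6,-173.6,80,0,0,-0.162],[42.6,-173.6,80,0,0,-0.162],[42.6,-173.6,80,0,0,-0.162]]]' 0.55; python3 - <<'E'
from h import *
go(.509,.1325,.009,1.571+.196)
E
```

```text
time: 24.12
eef_pos: [0.5089, 0.1249, 0.0797]
eef_rot: [-0.096, 0.995, -0.0, -0.0]
contact_force: [-0.1, 0.6, -0.0]
gripper_width: 0.041
grasp_force: 0.0
shift [-1.6  7.4 70.7] az -0.004 q6 -1.57 t 24.125 tilt [-0.001 -0.    -1.   ]
```

```bash
python3 -m handwheel '[[[-1,7.4,30,0,0,-0.004],[-1,7.4,55,0,0,-0.004],[-1,7.4,70,0,0,-0.004],[-1,7.4,70,0,0,-0.004],[-1,7.4,70,0,0,-0.004],[-1,7.4,70,0,0,-0.004]]]'; python3 -m handwheel '[[[0,0,0,0,0,0],[0,0,0,0,0,0],[0,0,0,0,0,0],[0,0,0,0,0,0],[0,0,0,0,0,0],[0,0,0,0,0,0]]]' 1 50;  python3 -c "
from h import *
print(manip.state()['eef_pos'])"; python3 -m handwheel '[[[0,0,-40,0,0,0],[0,0,-70,0,0,0],[0,0,-80,0,0,0],[0,0,-80,0,0,0],[0,0,-80,0,0,0]]]'; python3 - <<'E'
from h import *
go(.5131,-.0513,.08,1.571+.031)
E
```

```text
time: 24.88
eef_pos: [0.5091, 0.1328, 0.0107]
eef_rot: [-0.098, 0.995, 0.0, 0.001]
contact_force: [0.5, -0.1, -0.3]
gripper_width: 0.0412
grasp_force: 0.0
time: 25.62
eef_pos: [0.5085, 0.1326, 0.0099]
eef_rot: [-0.098, 0.995, -0.0, -0.0]
contact_force: [-0.7, -0.3, 5.1]
gripper_width: 0.0137
grasp_force: 50.0
[0.50847609 0.13264242 0.00993028]
time: 26.25
eef_pos: [0.5077, 0.1325, 0.0887]
eef_rot: [-0.098, 0.995, -0.0, -0.001]
contact_force: [-1.0, 0.4, -1.3]
gripper_width: 0.014
grasp_force: 50.0
shift [  30.7 -181.3    8.7] az 0.166 q6 -1.56 t 26.25 tilt [-0.002 -0.    -1.   ]
```

```bash
python3 -m handwheel '[[[30.7,-181.3,9,0,0,0.166],[30.7,-181.3,9,0,0,0.166],[30.7,-181.3,9,0,0,0.166],[30.7,-181.3,9,0,0,0.166],[30.7,-181.3,9,0,0,0.166],[30.7,-181.3,9,0,0,0.166],[30.7,-181.3,9,0,0,0.166]]]'; python3 - <<'E'
from h import *
go(.5128,-.0512,.0325,1.571+.031)
im=manip.read_camera("top");s=manip.read_camera("scene")
cv2.imwrite("pics/c8.png",np.hstack([cv2.resize(im[190:270,215:305],(400,356),interpolation=2),cv2.resize(s[170:250,225:315],(400,356),interpolation=2)]))
print(blob(im,(225,190,300,275),lambda h,s,v:(h>100)&(h<130)&(s>120)&(v>40),.079))
E
```

```text
time: 27.12
eef_pos: [0.5138, -0.0502, 0.0808]
eef_rot: [-0.016, 1.0, 0.0, -0.0]
contact_force: [-0.6, -0.3, -0.7]
gripper_width: 0.0139
grasp_force: 50.0
shift [ 1.1 -1.  48.3] az 0.002 q6 -1.75 t 27.125 tilt [-0.  0. -1.]
{'c': array([585.2, -51.1]), 'ang': 1.601, 'size': array([ 27.1, 119.6]), 'px': array([259.2, 203. ])}
```

View pics/c8.png

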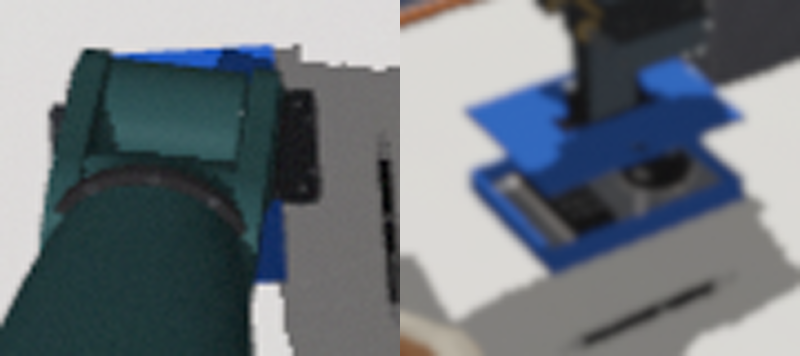

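The left half shows the arm hiding most of the cover. The right half shows it level above the case at about (600,120), aligned. Lowering gently onto the pins.

```bash
python3 -m handwheel '[[[1,-1,20,0,0,0.002],[1,-1,26,0,0,0.002],[1,-1,30,0,0,0.002],[1,-1,34,0,0,0.002],[1,-1,37,0,0,0.002],[1,-1,37,0,0,0.002]]]'; python3 - <<'E'
from h import *
go(.5128,-.0512,.0320,1.571+.031)
E
```

```text
time: 27.98
eef_pos: [0.5129, -0.0522, 0.0438]
eef_rot: [-0.015, 1.0, 0.0, -0.0]
contact_force: [0.4, -0.1, -0.9]
gripper_width: 0.014
grasp_force: 50.0
shift [ 0.   1.  11.8] az -0.002 q6 -1.75 t 27.975 tilt [-0.  0. -1.]
```

```bash
python3 -m handwheel '[[[0,1,3,0,0,0],[0,1,6,0,0,0],[0,1,9,0,0,0],[0,1,11,0,0,0],[0,1,11.5,0,0,0],[0,1,11.5,0,0,0],[0,1,11.5,0,0,0]]]'; python3 - <<'E'
from h import *
go(.5128,-.0512,.0320,1.571+.031)
s=manip.state();print(s["contact_force"],s["moment"],s["eef_pos"])
E
```

```text
time: 28.85
eef_pos: [0.5129, -0.0512, 0.0324]
eef_rot: [-0.015, 1.0, -0.0, 0.0]
contact_force: [0.9, -1.3, -1.2]
gripper_width: 0.0138
grasp_force: 50.0
shift [0.1 0.  0.4] az -0.002 q6 -1.74 t 28.85 tilt [ 0. -0. -1.]
[ 0.8993333  -1.32531411 -1.22660794] [ 0.11415504 -0.01238378 -0.05181097] [ 0.51291399 -0.05121105  0.03242389]
```

```bash
python3 -m handwheel '[[[0,0,0.3,0,0,0],[0,0,0.3,0,0,0],[0,0,0.3,0,0,0],[0,0,-40,0,0,0],[0,0,-100,0,0,0],[0,0,-150,0,0,0],[0,-60,-150,0,0,0],[0,-120,-150,0,0,0],[0,-180,-150,0,0,0],[0,-240,-150,0,0,0]]]' 0.55; python3 -m handwheel '[[[-60,-40,0,0,0,0],[-60,-60,0,0,0,0],[-60,-60,0,0,0,0],[-60,-60,0,0,0,0]]]'; python3 - <<'E'
from h import *
im=manip.read_camera("top");s=manip.read_camera("scene")
cv2.imwrite("pics/c9.png",np.hstack([cv2.resize(im[190:270,120:300],(800,356),interpolation=2)]))
cv2.imwrite("pics/s9.png",cv2.resize(s[130:250,190:340],(750,600),interpolation=2))
print(blob(im,(225,190,300,275),lambda h,s,v:(h>100)&(h<130)&(s>120)&(v>40),.027))
print(blob(im,(125,192,150,230),lambda h,s,v:(h>18)&(h<40)&(s>120)&(v>80),.056))
E
```

```text
time: 30.1
eef_pos: [0.5197, -0.2931, 0.1825]
eef_rot: [-0.015, 1.0, -0.0, 0.0]
contact_force: [1.5, 0.3, 1.0]
gripper_width: 0.0409
grasp_force: 0.0
time: 30.6
eef_pos: [0.581, -0.3487, 0.182]
eef_rot: [-0.015, 1.0, 0.0, -0.0]
contact_force: [-0.3, 0.0, 0.3]
gripper_width: 0.0409
grasp_force: 0.0
{'c': array([513.7, -51.3]), 'ang': 0.03, 'size': array([125.5, 169.2]), 'px': array([259. , 228.3])}
{'c': array([565.2, 340.2]), 'ang': 0.776, 'size': array([33.6, 34. ]), 'px': array([138.3, 214.8])}
```

View pics/c9.png

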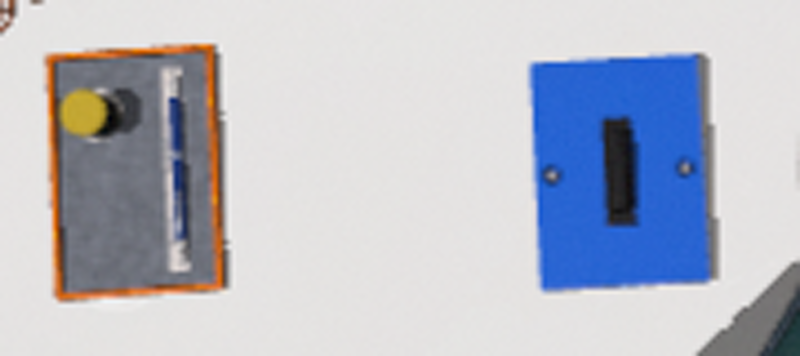

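View pics/s9.png

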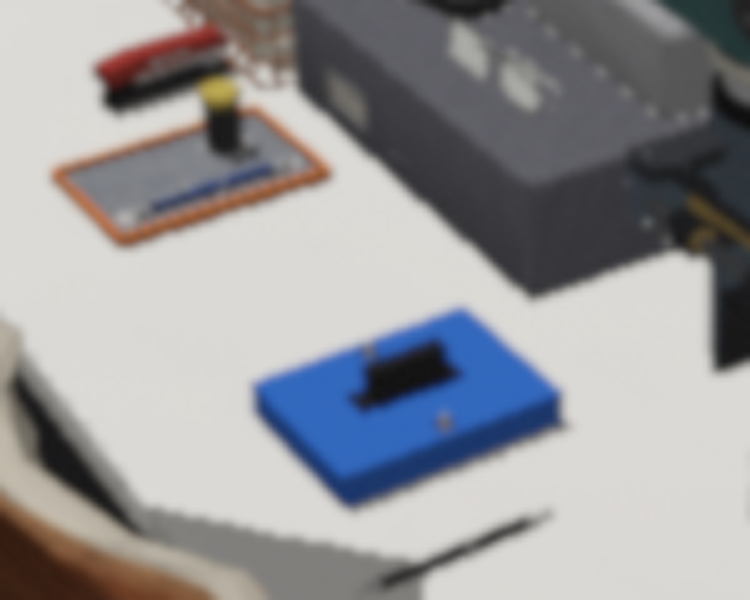

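Both pins stand through the cover, at (552,175) and (685,168) in the top crop, and it sits flush on the case. The pen and the can are on their outlines.

```bash
python3 -c "
from plant import manip
print(manip.hand_in())"
```

```text
the job is handed in; nothing more can be done
None
```

Both kits are made up and handed in at about 31 s of the 128 s: camera checks before hand-in showed every item on its outline and the cover flat on the rim with both pins through, but hand-in returned no verdict.

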